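# Clamp the tube rack on the platform shaker

### The arm

A 6-joint arm with a two-finger parallel gripper is mounted at the origin on the work surface. World frame = base frame: x ahead of the robot, y to its left, z up, the work surface at z = 0. Lengths are in m, angles in degrees, forces in N, time in s.
With the tool pointing down it reaches from about 0.4 to 0.825 m from the base axis. Payload 7 kg.
Tool frame: the origin (TCP) lies midway between the tips of the shut fingers; the grasp point (between the pads) lies ctrl.grasp_offset behind it (ctrl.grasp_offset is the distance from the TCP to the grasp point, in m); z points along the fingers, y is the line along which they close (so a half turn about z gives the same grasp; the last joint's range is limited). The gripper opens to 88 mm and grips with 3 to 60 N. Pads are 19 mm wide; open, the fingers measure 130 mm over their backs; the gripper's body (78 mm by 193 mm) begins 47 mm behind the grasp point.
Start: joints at [81.538, 20.546, 0.682, 0, -70.136, -16.507], TCP at [0.285, 0.612, 0.227] pointing down, gripper open.
Joint ranges: [-176.03, 176.03], [-82.01, 121.73], [-58.28, 71.71], [-173.87, 95.51], [-174.79, -0.11], [-173.66, 173.66]. Speed limits (degrees/s): [136.94, 136.94, 172.46, 180, 180, 180].

### API

Orientations are given as [roll, pitch, yaw] about the fixed x, y, z axes, in that order (R = Rz(yaw) Ry(pitch) Rx(roll)).
In Python, from plant import ctrl gives the robot as it stands. The module is installed in compiled form; this text tells all that it offers.
- The arm moves only by the tool send_rows, never from a script. Its argument "increments" is a list that holds one entry, the list of rows, each a list of 4 numbers: the shift along the world's x, y, z normalised to -1 to 1, where 1 is 0.2 m, then the turn about the world's z normalised to -1 to 1, where 1 is 1.5 rad. In form: [[[x, y, z, roll], ...]]. A call has 1 to 12 rows; each row is the pose to reach, as a shift and turn from the pose commanded when the call began; what a row does not reach only later rows make up. A row lasts 1/8 s, in which the tool goes at most 62.5 mm and 10.7 degrees, less where a joint would pass 70% of its speed; a pose out of reach is approached as far as the arm can. A call with a number of a shift or a turn outside -1 to 1 is refused whole. A call with a gripper value outside its range is refused whole. "jaw" is the opening, from 0 (shut) to 1 (fully open), set as the call begins (left out, the last holds). The fingers move at their own pace and stop on an object; the grip force is fixed at half the most. Time passes only in rows, so rows that repeat a pose let the fingers close. It gives the time, the measured TCP pose, the force, the opening and the grip force at its end, in the units of the state.
- ctrl.get_obs(): the state, without advancing time (a new reading comes with each control period).
- ctrl.snapshot(name): name is "scene" or "side" or "wrist"; returns the picture (480x640x3 uint8, red, green, blue); there is no depth.
- ctrl.calibration(name): a dict with "mtx" (3x3 intrinsics, pixels), "eye" and "attitude" of the camera in the world. Camera axes: x right, y up, looking along -z (the intrinsics and any distortion apply to the point x, -y, -z); pixel columns grow to the right and rows downward; lengths in m; the calibration is good to about 2 mm. A picture is of the moment at which its call begins: read the wrist's pose just before it. calibration takes no time and is no camera call; for the wrist camera it gives the pose at the moment of the call.
- ctrl.close_job(): hands the job in; it is judged then, once.
Trained networks look in the newest picture that a camera, given by its name, has taken for a name from the list of things; names that differ only in an ending like _2 or _b are one class to them, and where a whole thing is asked for, a point or a joint stands for the part that bears it (a point fixed in the world has none). Each returns a list of dicts, best first, with "conf" (0 to 1); they miss things now and then, are a little off and sometimes report something else, mostly with a low value. They report only what shows in the picture. A call takes as long as a camera call. They do not tell look-alikes from the thing itself.
- ctrl.trace(thing, camera): "mask" (480x640 bool, what is visible of it) and "bbox" ([left, top, right, bottom] in pixels, round what is visible of it).
- ctrl.spot_point(thing, camera): "pixel" ([row, column] in pixels: a listed point, or the origin of a listed thing).
The state is a dict: "clock": time; "joint_pos": joint angles; "qvel": joint speeds; "tau": joint torques, N m; "tool_pos": TCP position; "orientation": TCP orientation; "force": force on the tool from outside, world axes, zero at the start; "moment": the same for the moment, N m; "opening": finger opening in m; "gripper_force": force on a finger pad.
Only numpy, scipy, OpenCV 4.12 (cv2) and the standard library are available. Lean on these libraries where they do the work, as an engineer would, in place of code of your own. Each camera call takes 0.05 s, during which the arm holds its last target. There are 200 camera calls.

### The job

A rack of sample tubes stands loose on the platform shaker. Loosen the T-knob of the sliding clamp bar until the clamp is quite free, slide the bar along its rail until its sprung pad pushes the rack snugly against the fence (a light springy pressure, about 10 N, never more than 20 N), and tighten the knob firmly again so that the bar stays there and goes on holding the rack. Keep the rack upright and leave the other things on the table alone.

Things in the scene. Friction and masses are not known exactly. Their poses are not given: they have to be found in the camera images.
- shaker: White laboratory platform shaker, 300 x 400 mm, fixed. Origin: centre of its underside, on the table; z up, x away from its front (control panel and rail, facing roughly towards the robot), y along the rail, from the clamp bar towards the fence. Its flat platform top (dark rubber) is 90 mm above the origin.
- carriage (a joint): Travel of the clamp bar along the rail in m: 0 farthest from the fence, growing along the shaker's +y towards the fence, stop at 0.22. Locked while the clamp is tight; when free it slides with about 2 N of friction and can be moved by its knob.
- clamp_knob (a joint): Angle of the T-knob in rad: 0 fully unscrewed (stop), growing clockwise seen looking onto the knob, which tightens; stop at 4.6. Free below 0.85; the worn shoe begins to bite somewhere from 0.85 to 1.4 (feel for it), then presses 30 N more per rad. Turning takes 0.22 N m when free, plus 0.09 N m per rad of bite. It stays where left; tight at the start.
- knob_grip (a point): Grip point of the black T-knob, on its axis, 30 mm off the head's sloping top. The T: 74 long, 15 wide, 28 mm high (16 mm below to 12 mm above this point; grip across the 15 mm), on a boss 26 mm across. Axes turn with it: x along the T, y across it, z outward along the knob's axis, which leans 35 degrees from vertical towards the shaker's front (-x).
- press_pad: Black rubber pad, 160 x 10 x 44 mm, sprung on the side of the clamp bar that looks at the fence; it faces the shaker's +y and gives way up to 8 mm, at 4 N per mm. Origin at its centre, 29 mm over the platform; its pressing face is 5 mm from the origin in +y.
- rack: White tube rack with capped tubes, 150 long (its x) x 62 wide (its y) x 60 mm high, 86 mm to the tops of the caps, 0.5 kg, loose on the platform between pad and fence. Origin: centre of its underside.
- fence: Fixed upright steel plate on the platform's +y edge, 220 x 12 x 55 mm, faced with a dark rubber strip worn to an unknown thickness (between 2 and 8 mm), against which the rack comes to rest. Origin: centre of the plate's underside; its steel face towards the rack is 6 mm from it in -y. Axes as the shaker's.
- rail: Aluminium rail 390 mm long along the shaker's front edge that the clamp head rides on. Origin at its centre.
- shoe: Clamp shoe, hidden in the clamp head under the knob; the screw presses it on the rail.
- reagent: Bystander: white reagent bottle, 68 mm across, 160 mm high. Origin under its centre.
- beaker: Bystander: clear plastic beaker, 76 mm across, 85 mm high. Origin under its centre.
- coaster: Bystander: wooden disc, 110 mm across, 12 mm thick. Origin under its centre.
- head: Grey clamp head, 50 x 56 x 50 mm, on the rail, with the T-knob on its top, which slopes 35 degrees. An aluminium bar, 18 mm wide, runs from it 290 mm in the shaker's +x across the platform, its top 47 mm over the platform. Origin: on the knob's axis, 76 mm below the grip point; z along the knob's axis.
Not all that is in view belongs to the job. What is shaped like the rack but pink or purple is not meant.

How it is judged (in metres and radians):
On the way, in this order (a step that is already met when the one before it is completed fails the run):
1. the clamp is freed: its shoe no longer presses on the rail (under 1 N) (contact force between shoe and rail below 1 N), for 0.2 s.
2. the bar's pad presses the rack against the fence with more than 5 N (contact force between press_pad and rack above 5 N and contact force between rack and fence above 5 N), for 0.2 s.
3. the clamp is tight again: its shoe presses on the rail with more than 20 N (contact force between shoe and rail above 20 N and contact force between press_pad and rack above 5 N), for 0.2 s.
At the end, for the whole second after the job is handed in: The clamp is tight (shoe on rail over 20 N), the pad still presses on the rack, and the rack on the fence, with more than 5 N (pad under 20 N); the rack is upright and flat along the fence within 0.08 rad, its centre from 50 mm in front of to 80 mm behind the shaker's centre; all at rest (all of step 3 and contact force between press_pad and rack below 20 N and contact force between rack and fence above 5 N and angle between rack's own z axis and vertical below 0.08 rad and angle between the y axis of rack and the y axis of fence, either way round below 0.08 rad and linear speed of rack below 0.01 m/s and velocity of joint carriage below 0.005 m/s and x of rack in the frame of shaker between -0.05 and 0.08 m); the robot touches nothing.
It fails at once if the pad presses on the rack with more than 20 N (contact force between press_pad and rack above 20 N).
It fails at once if the rack is tipped by more than 0.2 rad (angle between rack's own z axis and vertical above 0.2 rad).
It fails at once if a bystander is moved by more than 25 mm (distance of any of reagent, beaker, coaster from where it was at the start of the episode above 0.025 m).
It also fails if it takes over 69 s, if anything falls off the work surface, if the arm or the gripper's body presses on something with over 40 N, if the wrist force passes 120 N, or if a joint passes its speed limit or range.

## Working session

There is one attempt and no reset: what is moved stays moved. The work goes in short steps, Python scripts to look and compute and a tool call to move; the robot and the scene stay as the last step left them, time stands still between calls to the robot, and variables do not carry over. Pictures are saved under pics/ and viewed, at most 10 in all, crops included, and the job is handed in when it is done.

Besides the shell and the picture viewer there is one more tool, called after "Emit:" by a JSON object that holds its "name" and its "arguments", one argument or row to a line. send_rows: Moves the arm, as the interface text tells. Its arguments: {"type":"object","properties":{"increments":{"type":"array"},"jaw":{"type":"number"}},"required":["increments"]}

```bash
mkdir -p pics
cat > h.py <<'E'
import numpy as np, cv2
from plant import ctrl
def snap(n,f=None):
    im=ctrl.snapshot(n)
    if f: cv2.imwrite(f,im[:,:,::-1])
    return im
def ray(n,px):
    c=ctrl.calibration(n); K=np.array(c["mtx"]); R=np.array(c["attitude"]); 
    r,cc=px; d=np.linalg.inv(K)@[cc,r,1]; d=np.array([d[0],-d[1],-d[2]])
    if R.shape!=(3,3):
        from scipy.spatial.transform import Rotation as Q; R=Q.from_euler('xyz',R,degrees=True).as_matrix()
    d=R@d; return np.array(c["eye"]),d/np.linalg.norm(d)
def proj(n,P):
    c=ctrl.calibration(n); R=np.array(c["attitude"])
    if R.shape!=(3,3):
        from scipy.spatial.transform import Rotation as Q; R=Q.from_euler('xyz',R,degrees=True).as_matrix()
    q=R.T@(np.array(P)-c["eye"]); q=np.array(c["mtx"])@[q[0],-q[1],-q[2]]; return (q[:2]/q[2])[::-1]
def tri(l):
    A=0;b=0
    for e,d in l:
        M=np.eye(3)-np.outer(d,d);A=A+M;b=b+M@e
    x=np.linalg.solve(A,b); return x,[np.linalg.norm((np.eye(3)-np.outer(d,d))@(x-e)) for e,d in l]
E
python3 - <<'E'
from h import *
o=ctrl.get_obs(); print({k:np.round(v,3).tolist() for k,v in o.items()}, ctrl.grasp_offset)
for n in("scene","side","wrist"):
    snap(n,f"pics/{n}0.png"); c=ctrl.calibration(n); print(n,np.array(c["mtx"]).round(1).tolist(),np.round(c["eye"],3),np.round(c["attitude"],3).tolist(),c.keys())
    for t in("knob_grip","head","press_pad","rack","fence","shaker","rail","reagent","beaker","coaster"):
        print(t,[(np.round(r["pixel"],1).tolist(),round(r["conf"],2)) for r in ctrl.spot_point(t,n)][:3])
a=cv2.imread("pics/scene0.png");b=cv2.imread("pics/side0.png")
E
```

```text
{'clock': 0.0, 'joint_pos': [81.537, 20.593, 0.633, -0.02, -70.135, -16.506], 'qvel': [-0.039, 0.034, -0.007, -0.046, -0.097, -0.017], 'tau': [-0.0, -58.272, 29.306, 6.997, 0.007, -0.0], 'tool_pos': [0.285, 0.611, 0.226], 'orientation': [179.903, -0.009, -24.976], 'force': [-0.41, -0.594, 0.01], 'moment': [-0.018, -0.018, 0.043], 'gripper_force': 0.0, 'opening': 0.088} 0.0188
scene [[465.6, 0.0, 317.8], [0.0, 465.6, 234.7], [0.0, 0.0, 1.0]] [0.888 0.491 0.921] [37.253, 0.252, 144.124] dict_keys(['mtx', 'eye', 'attitude'])
knob_grip [([166.4, 277.0], 0.86)]
head []
press_pad [([244.2, 221.2], 0.76)]
rack [([426.1, 326.2], 0.9), ([409.6, 434.9], 0.85), ([161.1, 332.6], 0.84)]
fence [([305.8, 303.7], 0.96)]
shaker [([283.4, 252.4], 0.7)]
rail [([210.8, 296.3], 0.89)]
reagent [([189.2, 181.7], 0.75)]
beaker [([323.4, 396.8], 0.57)]
coaster [([243.3, 415.5], 0.66), ([278.7, 279.3], 0.51)]
side [[449.5, 0.0, 315.5], [0.0, 449.5, 240.3], [0.0, 0.0, 1.0]] [-0.022 -0.696  0.711] [55.802, -0.291, -38.568] dict_keys(['mtx', 'eye', 'attitude'])
knob_grip [([270.9, 367.6], 0.94), ([344.5, 496.4], 0.37)]
head [([282.9, 373.6], 0.62)]
press_pad [([227.4, 400.4], 0.57)]
rack [([403.5, 298.8], 0.92), ([206.3, 309.3], 0.81), ([224.0, 351.7], 0.8)]
fence [([212.8, 320.6], 0.93)]
shaker [([260.9, 374.6], 0.75)]
rail [([268.5, 340.5], 0.68)]
reagent [([343.2, 496.5], 0.73)]
beaker [([242.2, 251.3], 0.56)]
coaster [([296.0, 213.6], 0.9), ([278.6, 374.6], 0.43)]
wrist [[331.4, 0.0, 318.3], [0.0, 331.4, 240.9], [0.0, 0.0, 1.0]] [0.352 0.579 0.385] [-15.977, 0.027, -114.952] dict_keys(['mtx', 'eye', 'attitude'])
knob_grip []
head []
press_pad []
rack []
fence []
shaker []
rail []
reagent []
beaker []
coaster []
```

View pics/scene0.png

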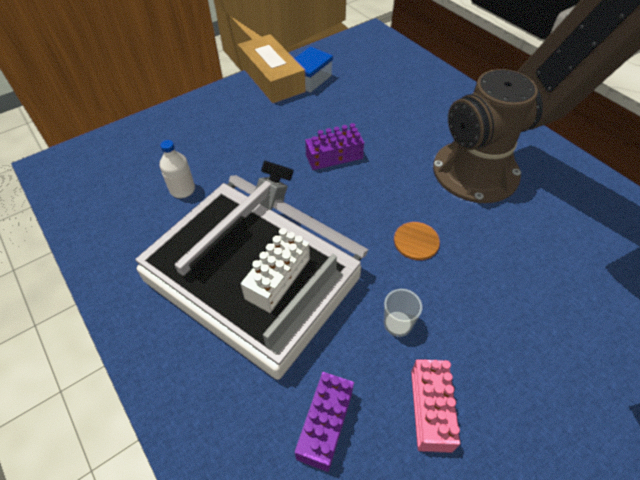

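View pics/side0.png

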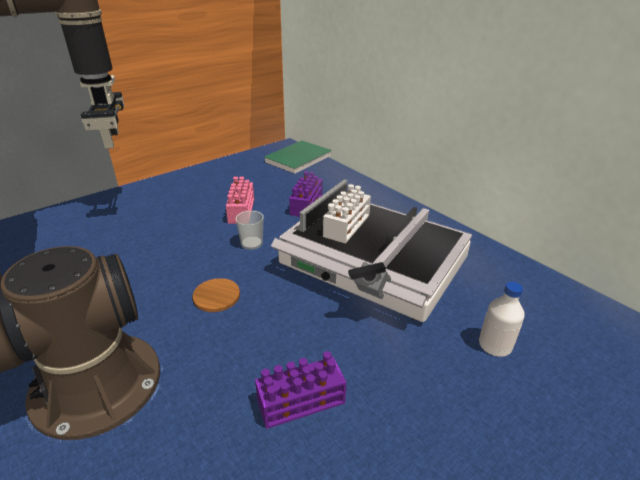

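The scene shows the white rack at about (276,268), the bar from (185,268) to (270,190), the T-knob at (277,170), and the fence at (305,300). Purple racks at (335,146) and (326,420) and the pink one at (435,405) could be taken for the rack. The one I want is the white one on the platform, at side (347,213).

Run:
```python
from h import *
S={"knob":((166.4,277),(270.9,367.6)),"pad":((244.2,221.2),(227.4,400.4)),"fence":((305.8,303.7),(212.8,320.6)),"shaker":((283.4,252.4),(260.9,374.6)),"rail":((210.8,296.3),(268.5,340.5)),"reagent":((189.2,181.7),(343.2,496.5)),"beaker":((323.4,396.8),(242.2,251.3)),"coaster":((243.3,415.5),(296,213.6))}
for k,(a,b) in S.items():
    x,e=tri([ray("scene",a),ray("side",b)]); print(k,x.round(3),np.round(e,4))
# rack on platform: detections
for n in("scene","side"):
    snap(n); print(n,[(np.round(r["pixel"],0).tolist(),round(r["conf"],2)) for r in ctrl.spot_point("rack",n)])
    for t in("rail","fence","knob_grip"):
        for m in ctrl.trace(t,n)[:1]:
            ys,xs=np.nonzero(m["mask"]); print(t,m["bbox"],cv2.minAreaRect(np.c_[xs,ys].astype(np.float32)))
a=cv2.imread("pics/scene0.png")[145:215,235:325];b=cv2.imread("pics/side0.png")[245:305,335:415]
f=lambda i:cv2.resize(i,(400,400),interpolation=cv2.INTER_CUBIC)
cv2.imwrite("pics/crop.png",np.hstack([f(a),f(b)]))
```

```text
knob [ 0.508 -0.204  0.151] [0.0001 0.0001]
pad [ 0.717 -0.104  0.122] [0.0008 0.0008]
fence [0.646 0.108 0.091] [0.0043 0.0043]
shaker [ 0.689 -0.054  0.004] [0.0031 0.0031]
rail [ 0.522 -0.108  0.092] [0.0002 0.0002]
reagent [ 0.688 -0.418  0.002] [0.0015 0.0015]
beaker [0.485 0.219 0.003] [0.0011 0.0011]
coaster [ 0.299  0.084 -0.002] [0.0038 0.0038]
scene [([426.0, 327.0], 0.96), ([407.0, 432.0], 0.96), ([280.0, 276.0], 0.59), ([161.0, 334.0], 0.58)]
rail [228.2, 175.2, 364.3, 258.5] ((297.54248046875, 215.5236053466797), (156.27989196777344, 11.07265853881836), 29.05460548400879)
fence [264.6, 253.7, 342.4, 355.9] ((302.82525634765625, 302.98724365234375), (24.520397186279297, 115.05061340332031), 39.17366027832031)
knob_grip [260.8, 159.5, 292.9, 180.8] ((276.23394775390625, 173.22019958496094), (31.416702270507812, 18.10291862487793), 16.699243545532227)
side [([225.0, 351.0], 0.89), ([208.0, 240.0], 0.87), ([402.0, 301.0], 0.74), ([206.0, 310.0], 0.7)]
rail [269.3, 239.5, 424.7, 305.1] ((348.32501220703125, 272.1830749511719), (163.7926788330078, 12.069143295288086), 21.69510841369629)
fence [294.6, 180.4, 345.0, 228.9] ((321.792724609375, 205.3658905029297), (17.49146270751953, 68.24794006347656), 51.34019470214844)
knob_grip [348.9, 263.6, 384.9, 277.6] ((367.26470947265625, 273.058837890625), (15.279744148254395, 36.38034439086914), 75.96376037597656)
```

View pics/crop.png

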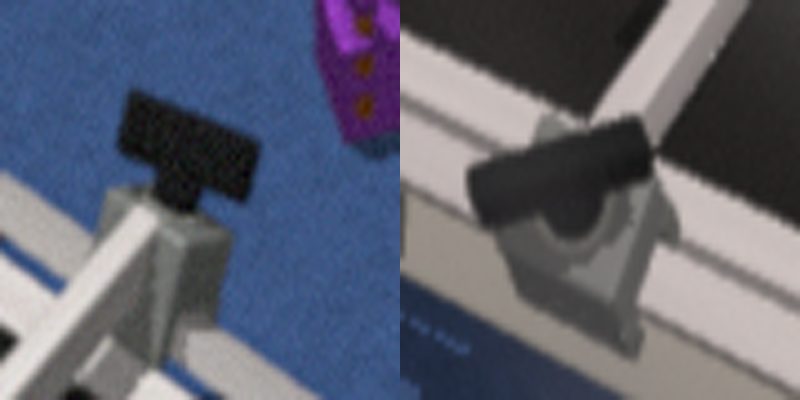

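Run:
```python
from h import *
T=lambda a,b:tri([ray("scene",a),ray("side",b)])
p,e=T((175.1,291.3),(274.5,351)); q,e2=T((166,263.8),(266.7,383)); print("T",p.round(3),q.round(3),e[0],e2[0],np.linalg.norm(p-q),np.degrees(np.arctan2(*(p-q)[1::-1])))
a,e=T((253,364),(241,270.5)); b,e2=T((180,230),(303,424)); print("rail",a.round(3),b.round(3),e[0],e2[0],np.linalg.norm(a-b)); 
d=a-b; print("yaw y-axis", np.degrees(np.arctan2(d[1],d[0]))-90)
x,e=T((280,276),(225,351));print("rack",x,e)
```

```text
T [ 0.488 -0.176  0.134] [ 0.535 -0.219  0.157] 0.0006881398399466429 0.0007031852920326683 0.06751508432779717 137.98859705918449
rail [0.465 0.079 0.09 ] [ 0.593 -0.294  0.082] 0.004984803576335929 0.0021715618505882663 0.3942154208328441
yaw y-axis 18.90021477900906
rack [0.66385332 0.01825326 0.08888326] [np.float64(0.0038445112886701946), np.float64(0.003844511288670179)]
```

Emit:
{"name": "send_rows", "arguments": {
  "increments": [
    [[0.223,-0.815,0.075,-0.46],[0.223,-0.815,0.075,-0.46],[0.223,-0.815,0.075,-0.46],[0.223,-0.815,0.075,-0.46]]
  ]
}}

```text
clock: 2.65
tool_pos: [0.3303, 0.4464, 0.243]
orientation: [-179.9, 0.1, -64.9]
force: [-0.1, 0.8, 0.5]
opening: 0.0876
gripper_force: 0.0
```

Emit:
{"name": "send_rows", "arguments": {
  "increments": [
    [[0.223,-0.815,0.075,-0.46],[0.223,-0.815,0.075,-0.46],[0.223,-0.815,0.075,-0.46],[0.223,-0.815,0.075,-0.46]]
  ]
}}

```text
clock: 3.15
tool_pos: [0.3746, 0.2835, 0.2576]
orientation: [-180.0, 0.1, -104.5]
force: [0.1, 0.7, 0.1]
opening: 0.0872
gripper_force: 0.0
```

Emit:
{"name": "send_rows", "arguments": {
  "increments": [
    [[0.223,-0.815,0.075,-0.46],[0.223,-0.815,0.075,-0.46],[0.223,-0.815,0.075,-0.46],[0.223,-0.815,0.075,-0.46]]
  ]
}}

```text
clock: 3.65
tool_pos: [0.4192, 0.1204, 0.2722]
orientation: [-180.0, 0.1, -144.1]
force: [0.1, 1.1, -0.4]
opening: 0.0876
gripper_force: 0.0
```

Emit:
{"name": "send_rows", "arguments": {
  "increments": [
    [[0.223,-0.815,0.075,-0.46],[0.223,-0.815,0.075,-0.46],[0.223,-0.815,0.075,-0.46],[0.223,-0.815,0.075,-0.46]]
  ]
}}

```text
clock: 4.15
tool_pos: [0.4637, -0.0427, 0.2868]
orientation: [-180.0, 0.0, 176.4]
force: [0.7, 0.7, -1.3]
opening: 0.0874
gripper_force: 0.0
```

Emit:
{"name": "send_rows", "arguments": {
  "increments": [
    [[0.223,-0.815,0.075,-0.46],[0.223,-0.815,0.075,-0.46],[0.223,-0.815,0.075,-0.46],[0.223,-0.815,0.075,-0.46],[0.223,-0.815,0.075,-0.46]]
  ]
}}

```text
clock: 4.78
tool_pos: [0.5078, -0.2037, 0.3013]
orientation: [-180.0, -0.0, 137.3]
force: [0.7, 0.3, 0.9]
opening: 0.0875
gripper_force: 0.0
```

Run:
```python
from h import *
o=ctrl.get_obs(); print({k:np.round(v,3).tolist() for k,v in o.items()})
c=ctrl.calibration("wrist"); print(c["eye"],c["attitude"])
snap("wrist","pics/w1.png")
print([(np.round(r["pixel"],1).tolist(),round(r["conf"],2)) for r in ctrl.spot_point("knob_grip","wrist")], "expect",proj("wrist",[.508,-.204,.151]))
```

```text
{'clock': 4.775, 'joint_pos': [-1.337, 6.12, -8.575, -0.005, -75.331, -131.322], 'qvel': [1.268, -0.73, -0.406, 0.033, 0.05, 3.939], 'tau': [-0.669, -38.247, 30.258, 7.131, -0.074, -1.086], 'tool_pos': [0.508, -0.204, 0.301], 'orientation': [-179.986, -0.023, 137.34], 'force': [0.71, 0.318, 0.864], 'moment': [-0.042, -0.184, 0.016], 'gripper_force': 0.0, 'opening': 0.087}
[ 0.45308984 -0.1549004   0.4596967 ] [-1.59825657e+01 -1.83179240e-02  4.73573262e+01]
[([222.5, 326.8], 0.91)] expect [226.41681537 318.59530401]
```

View pics/w1.png

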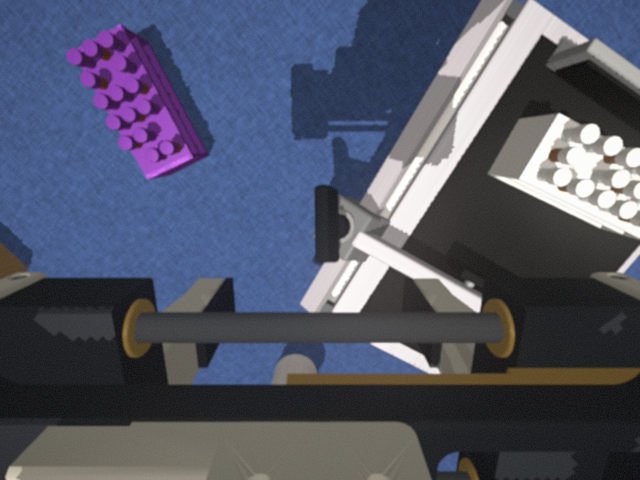

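Run:
```python
from h import *
snap("wrist"); w=ctrl.spot_point("knob_grip","wrist")[0]["pixel"]
m=ctrl.trace("knob_grip","wrist")[0]["mask"]; ys,xs=np.nonzero(m); print(w,cv2.minAreaRect(np.c_[xs,ys].astype(np.float32)), proj("wrist",[.508,-.204,.151]))
L=[ray("wrist",w)]
for n in("scene","side"):
    snap(n); r=ctrl.spot_point("knob_grip",n)
    for k in r[:1]: print(n,k["pixel"],k["conf"]); L.append(ray(n,k["pixel"]))
print(tri(L),tri(L[:2]),tri(L[::2]))
e,d=L[0]; print(e+d*(.151-e[2])/d[2])
```

```text
[224.9, 326.3] ((331.0, 222.5), (77.0, 34.0), 90.0) [226.46923054 318.21712408]
scene [166.3, 276.6] 0.92
side [271.4, 366.1] 0.79
(array([ 0.50948896, -0.20038178,  0.15081695]), [np.float64(0.004070949383618105), np.float64(0.0037771614081860676), np.float64(0.0036319528448561502)]) (array([ 0.5114496 , -0.19692615,  0.1591332 ]), [np.float64(0.0011952136570802714), np.float64(0.0011952136570802733)]) (array([ 0.51236134, -0.19744937,  0.14389218]), [np.float64(0.0013108767453181586), np.float64(0.0013108767453181489)])
[ 0.51208721 -0.19725081  0.151     ]
```

Emit:
{"name": "send_rows", "arguments": {
  "increments": [
    [[0.02,0.03,-0.3,0],[0.02,0.03,-0.6,0],[0.02,0.03,-0.7,0],[0.02,0.03,-0.775,0],[0.02,0.03,-0.775,0]]
  ]
}}

```text
clock: 5.85
tool_pos: [0.5118, -0.197, 0.1461]
orientation: [-180.0, -0.0, 137.4]
force: [0.5, -0.2, 1.2]
opening: 0.0876
gripper_force: 0.0
```

Run:
```python
from h import *
snap("wrist","pics/w2.png");snap("side","pics/s2.png")
w=ctrl.spot_point("knob_grip","wrist");print(w)
a=cv2.imread("pics/w2.png")[60:420,120:520];b=cv2.imread("pics/s2.png")[215:305,320:420]
cv2.imwrite("pics/c2.png",np.hstack([a,cv2.resize(b,(400,360),interpolation=cv2.INTER_CUBIC)]))
```

```text
[{'pixel': [296.5, 317.1], 'conf': 0.75}]
```

View pics/c2.png

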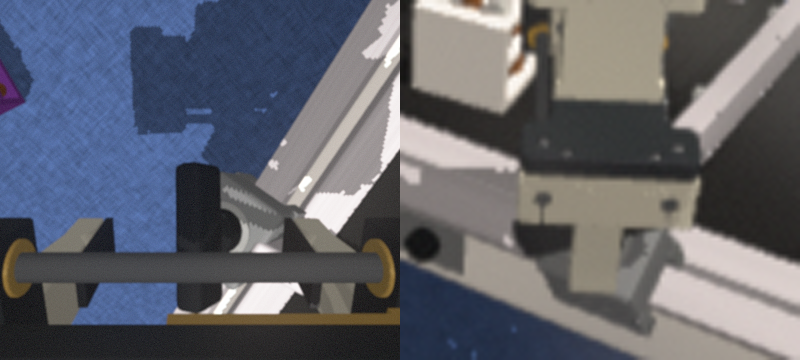

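Run:
```python
from h import *
snap("wrist")
for r in ctrl.spot_point("knob_grip","wrist"):
    e,d=ray("wrist",r["pixel"]); print(r["pixel"],[(z,(e+d*(z-e[2])/d[2]).round(4)) for z in(.146,.151,.156)])
print(proj("wrist",ctrl.get_obs()["tool_pos"]))
```

```text
[294.4, 313.5] [(0.146, array([ 0.5116, -0.2012,  0.146 ])), (0.151, array([ 0.5099, -0.1995,  0.151 ])), (0.156, array([ 0.5082, -0.1979,  0.156 ]))]
[292.45414119 320.40776668]
```

Emit:
{"name": "send_rows", "arguments": {
  "increments": [
    [[0,0,0,0],[0,0,0,0],[0,0,0,0],[0,0,0,0]]
  ],
  "jaw": 0.45
}}

```text
clock: 6.6
tool_pos: [0.5119, -0.1971, 0.1466]
orientation: [-180.0, -0.0, 137.4]
force: [-0.4, -0.1, -0.4]
opening: 0.0531
gripper_force: 0.0
```

Emit:
{"name": "send_rows", "arguments": {
  "increments": [
    [[-0.005,-0.01,0,0],[-0.005,-0.01,0,0],[-0.005,-0.01,0,0],[-0.005,-0.01,0,0],[-0.005,-0.01,0,0],[-0.005,-0.01,0,0]]
  ],
  "jaw": 0
}}

```text
clock: 7.35
tool_pos: [0.5113, -0.1989, 0.1466]
orientation: [180.0, 0.0, 137.4]
force: [2.9, 3.0, -1.1]
opening: 0.0204
gripper_force: 26.8
```

Run:
```python
from h import *
o=ctrl.get_obs();print(o["moment"],o["force"],o["orientation"])
from math import *
for t in range(120,271,10): print(t, round(degrees(atan2(sin(radians(t)),.819*cos(radians(t))))%360,1))
```

```text
[ 1.05186604 -1.0734192   0.17266842] [ 2.94141851  2.96594284 -1.10128791] [1.79969294e+02 1.46407424e-02 1.37373098e+02]
120 115.3
130 124.5
140 134.3
150 144.8
160 156.0
170 167.8
180 180.0
190 192.2
200 204.0
210 215.2
220 225.7
230 235.5
240 244.7
250 253.4
260 261.8
270 270.0
```

Emit:
{"name": "send_rows", "arguments": {
  "increments": [
    [[0,0,0,0.06],[0,0,0,0.12],[0,0,0,0.18],[0,0,0,0.23],[0,0,0,0.23]]
  ]
}}

```text
clock: 7.98
tool_pos: [0.5099, -0.1988, 0.1476]
orientation: [-180.0, -0.1, 157.2]
force: [-6.7, 6.0, 11.4]
opening: 0.018
gripper_force: 29.3
```

```bash
cat > st.py <<'E'
from h import *
import sys
o=ctrl.get_obs();print(o["clock"],np.round(o["moment"],2),np.round(o["force"],1),o["orientation"][2].round(1),np.round(o["tool_pos"],4),o["opening"],o["gripper_force"],np.round(o["joint_pos"],0))
if len(sys.argv)>1:
    n=sys.argv[1]; snap(n,sys.argv[2])
    for m in ctrl.trace("knob_grip",n)[:1]:
        ys,xs=np.nonzero(m["mask"]); print(m["conf"],m["bbox"],cv2.minAreaRect(np.c_[xs,ys].astype(np.float32)))
E
python3 st.py
```

```text
7.975 [ 2.62  1.83 -0.15] [-6.7  6.  11.4] 157.2 [ 0.5099 -0.1988  0.1476] 0.017972906550672407 29.321438122715335 [  -1.   12.  -22.   -0.  -56. -112.]
```

Emit:
{"name": "send_rows", "arguments": {
  "increments": [
    [[0,0,0.005,0.06],[0,0,0.005,0.12],[0,0,0.005,0.18],[0,0,0.005,0.24],[0,0,0.005,0.3],[0,0,0.005,0.3]]
  ]
}}

```text
clock: 8.72
tool_pos: [0.5096, -0.1987, 0.1482]
orientation: [179.9, -0.1, -177.0]
force: [-6.2, 7.1, 9.0]
opening: 0.0155
gripper_force: 29.2
```

```bash
python3 st.py wrist pics/w3.png
python3 - <<'E'
import cv2;a=cv2.imread("pics/w3.png")[100:440,120:520];cv2.imwrite("pics/c3.png",a)
E
```

```text
8.725 [ 2.79  1.72 -0.1 ] [-6.2  7.1  9. ] -177.0 [ 0.5096 -0.1987  0.1482] 0.015528689695083614 29.222664192784578 [ -1.  12. -22.  -0. -56. -86.]
0.83 [300.6, 228.2, 339.9, 374.4] ((321.06854248046875, 299.0406188964844), (34.768558502197266, 146.98265075683594), 4.085616588592529)
```

View pics/c3.png

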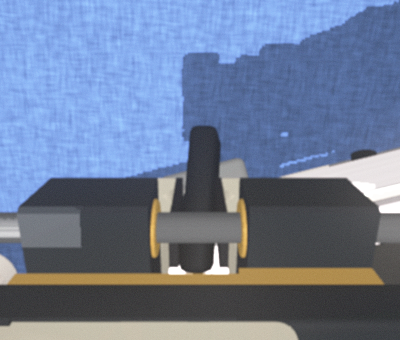

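Emit:
{"name": "send_rows", "arguments": {
  "increments": [
    [[0,0,0,0.07],[0,0,0,0.14],[0,0,0,0.21],[0,0,0,0.28],[0,0,0,0.35],[0,0,0,0.35]]
  ]
}}

```text
clock: 9.57
tool_pos: [0.51, -0.198, 0.1469]
orientation: [179.9, -0.0, -147.0]
force: [-2.5, 8.2, -0.2]
opening: 0.0155
gripper_force: 31.6
```

```bash
python3 st.py wrist pics/w4.png
```

```text
9.575 [ 2.79 -0.05 -0.48] [-2.5  8.2 -0.2] -147.0 [ 0.51   -0.198   0.1469] 0.015506562873071459 31.611332520260476 [ -1.  12. -22.  -0. -56. -56.]
0.82 [299.5, 226.3, 333.7, 373.7] ((318.3275451660156, 298.3625793457031), (35.3670539855957, 148.75918579101562), 1.6846843957901)
```

Emit:
{"name": "send_rows", "arguments": {
  "increments": [
    [[0,0,0,0.07],[0,0,0,0.14],[0,0,0,0.21],[0,0,0,0.28],[0,0,0,0.35],[0,0,0,0.35]]
  ]
}}

```text
clock: 10.42
tool_pos: [0.5093, -0.1998, 0.1481]
orientation: [179.9, -0.1, -116.9]
force: [-6.1, -0.5, 6.6]
opening: 0.018
gripper_force: 33.5
```

```bash
python3 st.py wrist pics/w4.png
```

```text
10.425 [-0.07  1.67 -0.37] [-6.1 -0.5  6.6] -116.9 [ 0.5093 -0.1998  0.1481] 0.017981159113267482 33.45872493053321 [ -1.  12. -22.   0. -56. -26.]
0.85 [299.3, 226.4, 338.9, 372.5] ((315.6688232421875, 298.9087829589844), (39.703033447265625, 146.26806640625), 1.3639274835586548)
```

Emit:
{"name": "send_rows", "arguments": {
  "increments": [
    [[0,0,0,0.07],[0,0,0,0.14],[0,0,0,0.21],[0,0,0,0.28],[0,0,0,0.28]]
  ]
}}

```text
clock: 11.15
tool_pos: [0.5094, -0.2003, 0.1485]
orientation: [179.9, -0.1, -92.8]
force: [-5.8, -1.3, 9.9]
opening: 0.0188
gripper_force: 32.1
```

```bash
python3 st.py wrist pics/w5.png
```

```text
11.15 [-0.73  2.   -0.34] [-5.8 -1.3  9.9] -92.8 [ 0.5094 -0.2003  0.1485] 0.0187947233307255 32.13410265991115 [ -1.  12. -22.   0. -56.  -2.]
0.79 [274.9, 227.3, 337.7, 372.9] ((305.54974365234375, 298.709716796875), (62.33705520629883, 148.16505432128906), 1.5911402702331543)
```

Emit:
{"name": "send_rows", "arguments": {
  "increments": [
    [[-0.003,0.009,0,0],[-0.006,0.018,0,0],[-0.009,0.027,0,0],[-0.013,0.038,0,0],[-0.016,0.047,0,0]]
  ]
}}

```text
clock: 11.88
tool_pos: [0.5064, -0.1911, 0.1485]
orientation: [179.9, -0.1, -92.9]
force: [-5.0, -3.6, 7.5]
opening: 0.0187
gripper_force: 32.0
```

```bash
python3 st.py
```

```text
11.875 [-1.46  1.63 -0.29] [-5.  -3.6  7.5] -92.9 [ 0.5064 -0.1911  0.1485] 0.018667631927034488 32.008986674045445 [  0.  12. -22.   0. -56.  -3.]
```

Emit:
{"name": "send_rows", "arguments": {
  "increments": [
    [[-0.006,0.019,0,0],[-0.019,0.057,0,0],[-0.032,0.095,0,0],[-0.044,0.133,0,0],[-0.057,0.171,0,0],[-0.07,0.209,0,0],[-0.083,0.247,0,0],[-0.095,0.285,0,0],[-0.105,0.314,0,0],[-0.111,0.332,0,0]]
  ]
}}

```text
clock: 13.12
tool_pos: [0.4846, -0.1244, 0.1485]
orientation: [179.9, -0.1, -92.9]
force: [-4.5, -3.5, 7.8]
opening: 0.0184
gripper_force: 32.0
```

```bash
python3 st.py
python3 - <<'E'
from h import *
snap("scene","pics/sc5.png"); a=cv2.imread("pics/sc5.png")[130:390,120:400]; cv2.imwrite("pics/c5.png",cv2.resize(a,(640,594),interpolation=cv2.INTER_CUBIC))
E
```

```text
13.125 [-1.4  1.3 -0.3] [-4.5 -3.5  7.8] -92.9 [ 0.4846 -0.1244  0.1485] 0.018409655576522042 31.96235076233279 [  8.   8. -27.   0. -55. -11.]
```

View pics/c5.png

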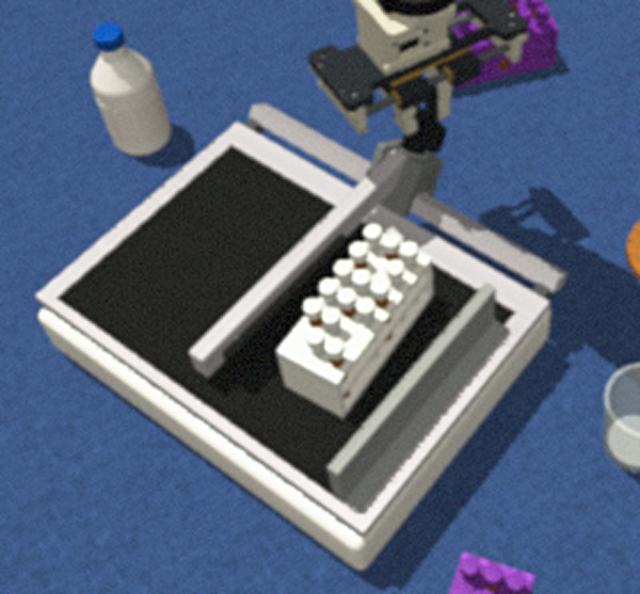

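Emit:
{"name": "send_rows", "arguments": {
  "increments": [
    [[-0.008,0.024,0,0],[-0.016,0.047,0,0],[-0.024,0.071,0,0],[-0.032,0.095,0,0],[-0.04,0.119,0,0],[-0.048,0.142,0,0],[-0.056,0.166,0,0],[-0.063,0.19,0,0],[-0.071,0.214,0,0],[-0.079,0.237,0,0]]
  ]
}}

```text
clock: 14.42
tool_pos: [0.4692, -0.0776, 0.1486]
orientation: [180.0, -0.2, -92.9]
force: [-1.3, -6.1, 7.0]
opening: 0.0184
gripper_force: 31.8
```

```bash
python3 st.py
python3 - <<'E'
from h import *
a=snap("scene","pics/sc6.png"); cv2.imwrite("pics/c6.png",cv2.resize(a[190:350,200:360],(600,600),interpolation=cv2.INTER_CUBIC)[:,:,::-1])
E
```

```text
14.425 [-2.59  0.54 -0.34] [-1.3 -6.1  7. ] -92.9 [ 0.4692 -0.0776  0.1486] 0.01844044752598687 31.845613910554675 [ 15.   6. -30.   0. -54. -18.]
```

View pics/c6.png

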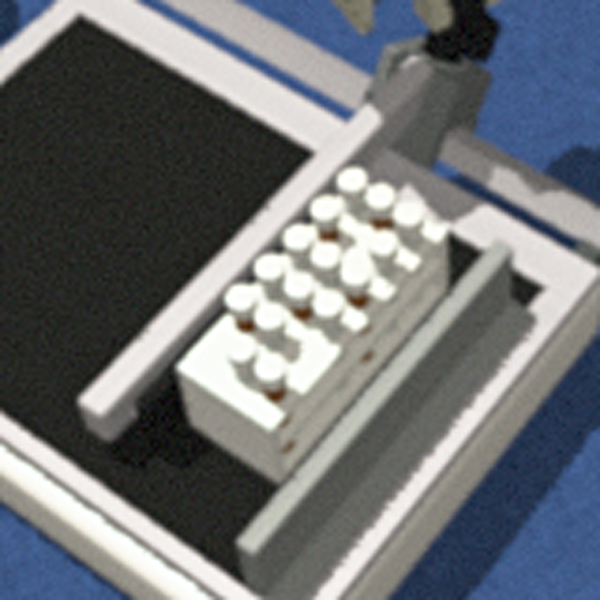

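Emit:
{"name": "send_rows", "arguments": {
  "increments": [
    [[-0.003,0.01,0,0],[-0.006,0.019,0,0],[-0.01,0.028,0,0],[-0.013,0.038,0,0],[-0.013,0.038,0,0]]
  ]
}}

```text
clock: 15.1
tool_pos: [0.4667, -0.0698, 0.1485]
orientation: [180.0, -0.1, -92.9]
force: [-3.2, -5.8, 7.8]
opening: 0.0183
gripper_force: 31.9
```

Emit:
{"name": "send_rows", "arguments": {
  "increments": [
    [[-0.0015,0.005,0,0],[-0.003,0.0095,0,0],[-0.005,0.0142,0,0],[-0.005,0.0142,0,0]]
  ]
}}

```text
clock: 15.6
tool_pos: [0.4658, -0.0671, 0.1485]
orientation: [180.0, -0.1, -92.9]
force: [-2.1, -6.1, 7.2]
opening: 0.0185
gripper_force: 31.8
```

Emit:
{"name": "send_rows", "arguments": {
  "increments": [
    [[-0.0015,0.005,0,0],[-0.003,0.0095,0,0],[-0.003,0.0095,0,0]]
  ]
}}

```text
clock: 15.98
tool_pos: [0.4651, -0.0652, 0.1485]
orientation: [180.0, -0.1, -92.9]
force: [-1.3, -5.9, 7.5]
opening: 0.0187
gripper_force: 31.8
```

Emit:
{"name": "send_rows", "arguments": {
  "increments": [
    [[-0.0015,0.005,0,0],[-0.003,0.0095,0,0],[-0.003,0.0095,0,0]]
  ]
}}

```text
clock: 16.35
tool_pos: [0.4645, -0.0634, 0.1485]
orientation: [180.0, -0.1, -92.9]
force: [-2.2, -6.6, 6.6]
opening: 0.0187
gripper_force: 31.9
```

Emit:
{"name": "send_rows", "arguments": {
  "increments": [
    [[-0.0015,0.005,0,0],[-0.003,0.0095,0,0],[-0.003,0.0095,0,0]]
  ]
}}

```text
clock: 16.73
tool_pos: [0.464, -0.0614, 0.1486]
orientation: [180.0, -0.1, -92.9]
force: [-2.3, -5.4, 7.1]
opening: 0.0192
gripper_force: 31.9
```

Emit:
{"name": "send_rows", "arguments": {
  "increments": [
    [[-0.0015,0.005,0,0],[-0.003,0.0095,0,0],[-0.003,0.0095,0,0]]
  ]
}}

```text
clock: 17.1
tool_pos: [0.4634, -0.0597, 0.1486]
orientation: [180.0, -0.2, -92.9]
force: [-1.8, -7.3, 8.5]
opening: 0.0186
gripper_force: 31.9
```

```bash
python3 st.py
python3 - <<'E'
from h import *
a=snap("scene","pics/sc7.png"); cv2.imwrite("pics/c7.png",cv2.resize(a[190:350,200:360],(600,600),interpolation=cv2.INTER_CUBIC)[:,:,::-1])
E
```

```text
17.1 [-2.57  0.51 -0.38] [-1.8 -7.3  8.5] -92.9 [ 0.4634 -0.0597  0.1486] 0.01857780202789044 31.868998489662772 [ 17.   5. -31.   0. -54. -20.]
```

View pics/c7.png

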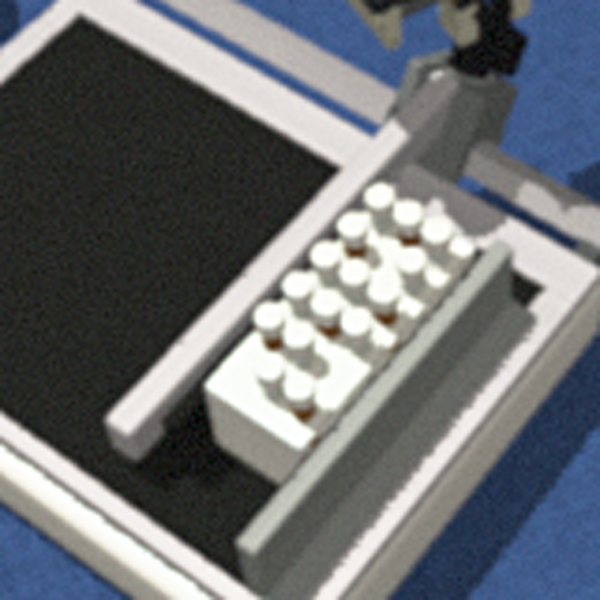

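Emit:
{"name": "send_rows", "arguments": {
  "increments": [
    [[-0.0012,0.0035,0,0],[-0.0024,0.007,0,0],[-0.0024,0.007,0,0]]
  ]
}}

```text
clock: 17.52
tool_pos: [0.463, -0.0587, 0.1486]
orientation: [180.0, -0.2, -92.9]
force: [-0.0, -9.4, 6.5]
opening: 0.019
gripper_force: 31.8
```

Emit:
{"name": "send_rows", "arguments": {
  "increments": [
    [[-0.0012,0.0035,0,0],[-0.0024,0.007,0,0],[-0.0024,0.007,0,0]]
  ]
}}

```text
clock: 17.9
tool_pos: [0.4628, -0.0577, 0.1486]
orientation: [-180.0, -0.2, -92.9]
force: [-0.3, -13.3, 4.7]
opening: 0.0186
gripper_force: 31.6
```

Emit:
{"name": "send_rows", "arguments": {
  "increments": [
    [[0,0,0,-0.06],[0,0,0,-0.12],[0,0,0,-0.12]]
  ]
}}

```text
clock: 18.27
tool_pos: [0.4624, -0.0576, 0.1488]
orientation: [-180.0, -0.2, -103.2]
force: [-0.7, -11.5, 6.8]
opening: 0.0179
gripper_force: 30.1
```

```bash
cat >> st.py <<'E'
f=o["force"];y=np.array([-.317,.948]);print("Fy'",f[:2]@y,"Fx'",f[:2]@[.948,.317],"y'",o["tool_pos"][:2]@y*1e3)
E
python3 st.py
```

```text
18.275 [-4.3   0.21  0.2 ] [ -0.7 -11.5   6.8] -103.2 [ 0.4624 -0.0576  0.1488] 0.017850992098148756 30.078332849079743 [ 17.   5. -31.   0. -54. -31.]
Fy' -10.72885549216679 Fx' -4.30987448278469 y' -201.23969664302217
```

Emit:
{"name": "send_rows", "arguments": {
  "increments": [
    [[0,0,0,-0.06],[0,0,0,-0.12],[0,0,0,-0.12]]
  ]
}}

```text
clock: 18.65
tool_pos: [0.4621, -0.0578, 0.149]
orientation: [-180.0, -0.3, -113.5]
force: [-3.3, -12.0, 11.6]
opening: 0.0177
gripper_force: 29.6
```

Emit:
{"name": "send_rows", "arguments": {
  "increments": [
    [[0,0,0,-0.06],[0,0,0,-0.12],[0,0,0,-0.12]]
  ]
}}

```text
clock: 19.02
tool_pos: [0.4614, -0.0582, 0.1493]
orientation: [-180.0, -0.3, -123.8]
force: [-7.9, -12.3, 17.0]
opening: 0.0167
gripper_force: 30.0
```

```bash
python3 st.py wrist pics/w8.png
```

```text
19.025 [-4.34  2.66  0.27] [ -7.9 -12.3  17. ] -123.8 [ 0.4614 -0.0582  0.1493] 0.016654714514006432 29.99409756856039 [ 17.   5. -31.   0. -54. -51.]
0.69 [289.2, 229.5, 340.7, 373.3] ((313.5828552246094, 300.5943908691406), (146.4394989013672, 39.4818229675293), 83.10757446289062)
Fy' -9.182620506901799 Fx' -11.419964847985671 y' -201.40864357730663
```

Emit:
{"name": "send_rows", "arguments": {
  "increments": [
    [[-0.005,0.001,0.006,-0.06],[-0.005,0.001,0.006,-0.12],[-0.005,0.001,0.006,-0.12]]
  ]
}}

```text
clock: 19.5
tool_pos: [0.4606, -0.0579, 0.1499]
orientation: [-179.9, -0.3, -134.2]
force: [-4.4, -12.3, 10.4]
opening: 0.0163
gripper_force: 29.4
```

```bash
python3 st.py
```

```text
19.5 [-4.65  1.13  0.27] [ -4.4 -12.3  10.4] -134.2 [ 0.4606 -0.0579  0.1499] 0.016255803117022277 29.390080994926393 [ 17.   4. -31.   0. -54. -62.]
Fy' -10.303149959604708 Fx' -8.059132670826845 y' -200.85895873175733
```

Emit:
{"name": "send_rows", "arguments": {
  "increments": [
    [[-0.003,0.001,0.003,-0.06],[-0.003,0.001,0.003,-0.12],[-0.003,0.001,0.003,-0.12]]
  ]
}}

```text
clock: 19.88
tool_pos: [0.4603, -0.0576, 0.1501]
orientation: [-179.8, -0.2, -144.5]
force: [-1.2, -13.4, 5.3]
opening: 0.0156
gripper_force: 28.7
```

```bash
python3 st.py
```

```text
19.875 [-4.91 -0.02  0.3 ] [ -1.2 -13.4   5.3] -144.5 [ 0.4603 -0.0576  0.1501] 0.015570371200489779 28.69902584294323 [ 17.   4. -31.   0. -54. -72.]
Fy' -12.37099925478286 Fx' -5.392468370708184 y' -200.48621000895665
```

Emit:
{"name": "send_rows", "arguments": {
  "increments": [
    [[0,0,0,-0.06],[0,0,0,-0.12],[0,0,0,-0.12]]
  ]
}}

```text
clock: 20.25
tool_pos: [0.4604, -0.0574, 0.1495]
orientation: [-179.8, -0.2, -154.8]
force: [2.5, -13.5, -1.5]
opening: 0.0154
gripper_force: 28.8
```

Emit:
{"name": "send_rows", "arguments": {
  "increments": [
    [[0,0,0,-0.06],[0,0,0,-0.12],[0,0,0,-0.12]]
  ]
}}

```text
clock: 20.62
tool_pos: [0.4605, -0.0572, 0.1488]
orientation: [-179.8, -0.2, -165.1]
force: [5.9, -14.7, -8.9]
opening: 0.0153
gripper_force: 29.8
```

```bash
python3 st.py
```

```text
20.625 [-5.14 -2.38  0.39] [  5.9 -14.7  -8.9] -165.1 [ 0.4605 -0.0572  0.1488] 0.015305451525865944 29.8298591143066 [ 17.   5. -31.   0. -54. -93.]
Fy' -15.780579332846205 Fx' 0.9256311442945782 y' -200.20135219442997
```

Emit:
{"name": "send_rows", "arguments": {
  "increments": [
    [[0,-0.0015,-0.005,-0.06],[0,-0.0015,-0.005,-0.12],[0,-0.0015,-0.005,-0.12]]
  ]
}}

```text
clock: 21.0
tool_pos: [0.4608, -0.0571, 0.1482]
orientation: [-179.8, -0.1, -175.4]
force: [4.6, -12.0, -4.7]
opening: 0.0153
gripper_force: 31.4
```

```bash
python3 st.py wrist pics/w9.png
```

```text
21.0 [-3.83 -1.71  0.46] [  4.6 -12.   -4.7] -175.4 [ 0.4608 -0.0571  0.1482] 0.015284432457564267 31.399131438229233 [  17.    5.  -31.    0.  -54. -103.]
0.71 [300.4, 231.8, 339.5, 373.7] ((318.82464599609375, 301.2848815917969), (143.48898315429688, 35.092586517333984), 87.68627166748047)
Fy' -12.834395312326226 Fx' 0.5243671234467495 y' -200.17532509118536
```

Emit:
{"name": "send_rows", "arguments": {
  "increments": [
    [[0,0,0,-0.06],[0,0,0,-0.12],[0,0,0,-0.18],[0,0,0,-0.18]]
  ]
}}

```text
clock: 21.6
tool_pos: [0.4602, -0.0568, 0.1487]
orientation: [-179.8, -0.1, 169.1]
force: [-2.1, -7.8, 1.9]
opening: 0.0163
gripper_force: 33.2
```

```bash
python3 st.py wrist pics/w9.png
```

```text
21.6 [-2.56  0.15  0.54] [-2.1 -7.8  1.9] 169.1 [ 0.4602 -0.0568  0.1487] 0.01634916395096095 33.18314620410092 [  18.    5.  -31.    0.  -54. -118.]
0.9 [301.0, 230.2, 343.9, 372.8] ((320.52239990234375, 301.38104248046875), (143.164306640625, 37.05359649658203), 86.633544921875)
Fy' -6.732232059453326 Fx' -4.5017236559765745 y' -199.75804682377407
```

Emit:
{"name": "send_rows", "arguments": {
  "increments": [
    [[0,0,0,-0.06],[0,0,0,-0.12],[0,0,0,-0.18],[0,0,0,-0.18]]
  ]
}}

```text
clock: 22.2
tool_pos: [0.4597, -0.0563, 0.1493]
orientation: [-179.8, -0.1, 153.7]
force: [-8.3, -2.4, 13.9]
opening: 0.0169
gripper_force: 32.6
```

```bash
python3 st.py wrist pics/w10.png
```

```text
22.2 [-0.59  2.62  0.41] [-8.3 -2.4 13.9] 153.7 [ 0.4597 -0.0563  0.1493] 0.016910213662128287 32.57106067612767 [  18.    4.  -31.    0.  -54. -134.]
0.74 [298.2, 230.3, 345.5, 370.1] ((322.1246032714844, 301.2430725097656), (143.27906799316406, 41.26969909667969), 86.8201675415039)
Fy' 0.33552492079400276 Fx' -8.661054900483574 y' -199.12156571537608
```

Emit:
{"name": "send_rows", "arguments": {
  "increments": [
    [[0,0,0.005,-0.06],[0,0,0.005,-0.12],[0,0,0.005,-0.18],[0,0,0.005,-0.18]]
  ]
}}

```text
clock: 22.8
tool_pos: [0.4597, -0.0555, 0.15]
orientation: [-179.9, -0.1, 138.2]
force: [-8.1, 2.4, 11.6]
opening: 0.0169
gripper_force: 31.8
```

```bash
python3 st.py wrist pics/w10.png
```

```text
22.8 [1.18 2.8  0.41] [-8.1  2.4 11.6] 138.2 [ 0.4597 -0.0555  0.15  ] 0.016935570121857747 31.845297440886497 [  18.    4.  -31.    0.  -54. -149.]
0.75 [298.4, 232.8, 350.0, 371.3] ((327.7258605957031, 301.2681884765625), (144.82058715820312, 51.533668518066406), 84.05313110351562)
Fy' 4.845905447657728 Fx' -6.923564077231652 y' -198.32309635503842
```

Emit:
{"name": "send_rows", "arguments": {
  "increments": [
    [[0,0,0,0],[0,0,0,0],[0,0,0,0],[0,0,0,0]]
  ],
  "jaw": 0.9
}}

```text
clock: 23.4
tool_pos: [0.4611, -0.0551, 0.1492]
orientation: [-180.0, -0.0, 138.2]
force: [-0.2, 1.3, -0.1]
opening: 0.0516
gripper_force: 0.0
```

Emit:
{"name": "send_rows", "arguments": {
  "increments": [
    [[0,0,0.2,0],[0,0,0.4,0],[0,0,0.6,0],[0,0,0.75,0],[0,0,0.75,0]]
  ]
}}

```text
clock: 24.02
tool_pos: [0.4624, -0.0549, 0.3017]
orientation: [179.8, 0.2, 138.2]
force: [-0.6, -0.7, 0.2]
opening: 0.0785
gripper_force: 0.0
```

```bash
python3 st.py wrist pics/w11.png
python3 - <<'E'
from h import *
a=snap("scene","pics/sc11.png"); b=cv2.imread("pics/w11.png")
cv2.imwrite("pics/c11.png",np.hstack([cv2.resize(a[150:350,200:360],(400,500),interpolation=cv2.INTER_CUBIC)[:,:,::-1],cv2.resize(b[100:350,250:450],(400,500))]))
E
```

```text
24.025 [-0.01 -0.16 -0.03] [-0.6 -0.7  0.2] 138.2 [ 0.4624 -0.0549  0.3017] 0.07850902174310041 0.0 [  18.   -2.  -17.    0.  -75. -149.]
0.74 [303.8, 193.1, 342.0, 266.9] ((324.4700012207031, 227.29000854492188), (79.33737182617188, 36.2038688659668), 81.8698959350586)
Fy' -0.44699788533849216 Fx' -0.7433396173784199 y' -198.60633652145464
```

View pics/c11.png

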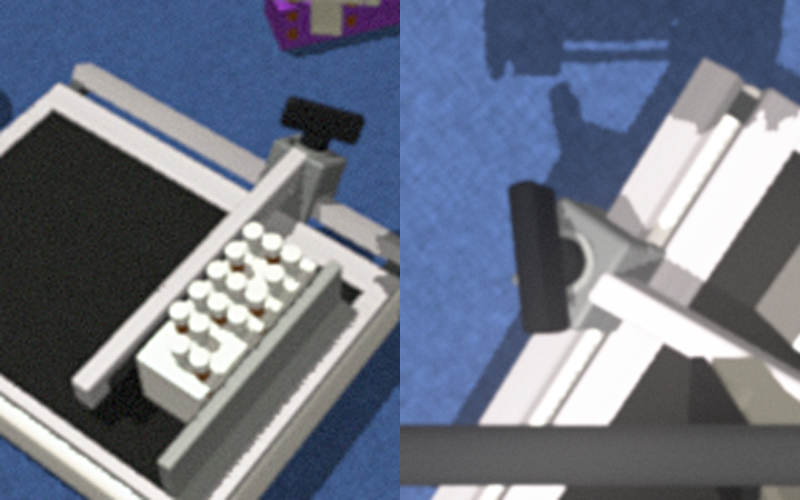

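```bash
python3 -c "
from plant import ctrl
print(ctrl.close_job())"
```

```text
the job is handed in; nothing more can be done
None
```

The job is handed in, but the simulator gave no verdict: the clamp was loosened and slid, and the rack is squared up against the fence with about 10–14 N of pad pressure (estimated from the wrist force). The knob was turned about 1 rad or more past the bite and the bar held with the tool off it; shoe force (estimated over 30 N) and fence force (about 7–10 N) were not measured.

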